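# Latch the safety hook onto the pull tester's pin

### The arm

A 6-joint arm with a two-finger parallel gripper is mounted at the origin on the work surface. World frame = base frame: x ahead of the robot, y to its left, z up, the work surface at z = 0. Lengths are in m, angles in rad, forces in N, time in s.
With the tool pointing down it reaches from about 0.275 to 0.775 m from the base axis. Payload 14.6 kg.
Tool frame: the origin (TCP) lies between the finger pads; the fingertips stand 8 mm ahead of it and the grasp point (between the pads) lies 11 mm behind it; z points along the fingers, y is the direction in which the jaws open and shut (so a half turn about z gives the same grasp; the last joint's range is limited). The gripper opens to 85 mm and grips with 20 to 120 N. Pads are 22 mm wide; open, the fingers measure 114 mm over their backs; the gripper's body (76 mm by 85 mm) begins 54 mm behind the grasp point. The pads swing forward as they close: fully open they stand 13 mm farther back than shut.
Start: joints at [-1.481, 0.263, -0.048, 1.259, 0, 1.415], TCP at [0.127, -0.509, 0.239] pointing down, gripper open.
Joint ranges: [-2.65, 2.65], [-0.89, 1.7], [-1.18, 1.37], [-2.13, 2.11], [-1.35, 1.29], [-3.14, 3.14]. Speed limits (rad/s): [1.89, 1.89, 2.57, 2.79, 3.14, 3.14].

### API

Orientations are given as a unit quaternion [w, x, y, z].
In Python, from plant import goto, line_to, goto_joints, gripper_to, hold, inverse_kinematics, observe, snapshot, camera_model, IKError, finish_job gives the robot as it stands. Calls block until the motion is done:
- goto(position, orientation): joint-space move of the TCP to a pose.
- line_to(position, orientation=None, speed=0.15): straight line of the TCP; orientation=None keeps the orientation; speed is the mean speed in m/s.
- goto_joints(angles): joint-space move.
- gripper_to(opening): finger opening in m; the grip force is fixed at half the most; returns when the fingers have stopped.
- hold(seconds).
- inverse_kinematics(position, orientation): joint angles nearest the present ones, or None.
- observe(): the state.
- snapshot(name): name is "side" or "top" or "wrist"; returns (picture, depth): 400x640x3 uint8, blue, green, red; 400x640 float32, m along the optical axis (not along the pixel's ray), 0 where there is no reading.
- camera_model(name): a dict with "camera_matrix" (3x3 intrinsics, pixels), "world_to_cam" (4x4, takes a point from world to camera coordinates). Camera axes: x right, y down, z forward; pixel columns grow to the right and rows downward; lengths in m; the calibration is good to about 2 mm. A picture is of the moment at which its call begins: read the wrist's pose just before it. camera_model takes no time and is no camera call; for the wrist camera it gives the pose at the moment of the call.
A pose or a line that the arm cannot do raises IKError and nothing moves.
- finish_job(): hands the job in, once; it reports no verdict.
The state is a dict: "clock": time; "joints": joint angles; "joint_velocities": joint speeds; "joint_torque": joint torques, N m; "tcp_pos": TCP position; "tcp_rot": TCP orientation; "ft_force": force on the tool from outside, world axes, zero at the start; "wrist_torque": the same for the moment, N m; "width": finger opening in m.
Only numpy, scipy, OpenCV 4.12 (cv2) and the standard library are available. Lean on these libraries where they do the work, as an engineer would, in place of code of your own. Each camera call takes 0.05 s, during which the arm holds its last target. There are 200 camera calls.

### The job

Get the pull tester ready: pick up the safety hook (the forked one with the sprung latch, not the plain open hook) and push its mouth along the test bed onto the headed pin until the latch has swung in past the pin and snapped shut behind it. Leave the hook lying flat on the bed, roughly in line with it, and leave the plain hook where it lies.

Things in the scene. Friction and masses are not known exactly. Their poses are not given: they have to be found in the camera images.
- safety_hook: Loose aluminium fork hook, 0.5 kg. Origin: underside, mid-shank; x from shank to mouth, z up. Shank to grip: 24 mm wide, 28 high, x -45 to 36; eye ring behind to x -87. Fork 20 high, 56 wide: slot 30 wide with bottom at x 60 (pin axis at x 68 when home), hinged latch across it at x 114. From x 118 prongs flare to a mouth 60 wide (84 outside) at x 144. Balance x 32.
- latch (a joint): Safety hook's latch, a dark bar 32 x 6 mm, hinged on the left prong (hook's x 114, y 19 mm). Rad: 0 = shut, straight across the slot; swings only inwards, to 1.5, along the prong. A spring (1 N at its tip, 3 N open) shuts it. The pin pushes it aside with 5 N or so; it shuts for sure once the pin is within 5 mm of the slot's bottom.
- test_bed: Fixed dark steel slab 12 mm thick, 110 wide, with upright pin. Origin: table level, on the pin's axis; x along the bed away from the robot, z up. Slab x -160 to 95, bare on the robot's side. Pin 16 mm thick; head 36 mm wide, 50 to 58 mm above the table (38 mm of bare pin under it; the hook cannot drop over it). Blue load cell block with dial, 66 mm high, x 95 to 145.
- plain_hook: Loose J-shaped open hook of round 18 mm bar, no latch, about 180 mm long, eye ring at the rear. Not wanted. Origin: underside, in its shank; x points from eye to bend. It lies on the other side of the bed from the safety hook; which hook lies on which side changes.

How it is judged:
On the way:
1. the pin, in the hook's mouth, has pushed the latch open (x of test_bed in the frame of safety_hook between 0.055 and 0.125 m and y of test_bed in the frame of safety_hook between -0.02 and 0.02 m and value of joint latch above 0.4 rad), for 0.05 s.
At the end, for the whole second after the job is handed in: Pin in the hook's slot (axis 55 to 108 mm ahead of the hook's origin, within 12 mm of its centreline), latch shut behind it (under 0.15 rad); hook flat on the bed (8 degrees, underside 4 to 22 mm above the table), in line within 20 degrees, shank on the robot's side of the pin, at rest (x of test_bed in the frame of safety_hook between 0.055 and 0.108 m and y of test_bed in the frame of safety_hook between -0.012 and 0.012 m and x of safety_hook in the frame of test_bed between -0.13 and 0 m and z of safety_hook in the frame of test_bed between 0.004 and 0.022 m and value of joint latch below 0.15 rad and angle between safety_hook's own z axis and vertical below 0.14 rad and angle between the x axis of safety_hook and the x axis of test_bed, either way round below 0.35 rad and linear speed of safety_hook below 0.02 m/s); the robot touches nothing.
It fails at once if the plain hook is moved more than 40 mm (distance of plain_hook from where it was at the start of the episode above 0.04 m).
It also fails if it takes over 42 s, if anything falls off the work surface, if the arm or the gripper's body presses on something with over 40 N, if the wrist force passes 120 N, or if a joint passes its speed limit or range.

## Working session

There is one attempt and no reset: what is moved stays moved. The work goes in short steps, each a Python script; the robot and the scene stay as the last script left them, time stands still between calls to the robot, and variables do not carry over. Pictures are saved under pics/ and viewed, about 8 in all and at most 12, crops included, and the job is handed in when it is done.

```bash
ls; mkdir -p pics; python3 - <<'E'
from plant import *
import cv2
import numpy as np
for n in("top","side"):
    p,d=snapshot(n); cv2.imwrite(f"pics/{n}0.png",p); np.save(f"pics/{n}0.npy",d)
    m=camera_model(n); print(n,m["camera_matrix"].tolist(),np.round(m["world_to_cam"],4).tolist())
print(observe())
E
```

```text
pics
top [[388.0800840465702, 0.0, 314.33455344847204], [0.0, 388.0800840465702, 205.88473870929772], [0.0, 0.0, 1.0]] [[-0.0282, -0.9996, 0.0016, 0.037], [-0.9963, 0.028, -0.0812, 0.5586], [0.0811, -0.0039, -0.9967, 0.8337], [0.0, 0.0, 0.0, 1.0]]
side [[415.74026004786504, 0.0, 313.16974839123986], [0.0, 415.74026004786504, 198.8647777530714], [0.0, 0.0, 1.0]] [[-0.9983, -0.0583, 0.0016, 0.5763], [-0.0391, 0.6488, -0.7599, 0.0267], [0.0432, -0.7587, -0.65, 0.8539], [0.0, 0.0, 0.0, 1.0]]
{'clock': 0.1, 'joints': array([-1.48128897e+00,  2.63480944e-01, -4.88485544e-02,  1.25940567e+00,
        1.94660339e-05,  1.41552610e+00]), 'joint_velocities': array([-1.95562004e-05, -8.58047780e-04,  4.77373853e-04, -1.43825459e-03,
        2.76105852e-04,  1.91375418e-03]), 'joint_torque': array([ 2.34819301e-03, -6.38574958e+01,  3.85062790e+01,  1.00243423e-02,
       -9.41759549e-05,  4.83631567e-06]), 'tcp_pos': array([ 0.12722343, -0.5091153 ,  0.23887929]), 'tcp_rot': array([-4.68845626e-04,  9.92519727e-01,  1.22083458e-01,  2.51601538e-05]), 'ft_force': array([ 0.9201362 , -0.21445012,  0.30626879]), 'wrist_torque': array([-0.03379536,  0.00357155,  0.03004451]), 'width': 0.08534394492847831}
```

View pics/top0.png

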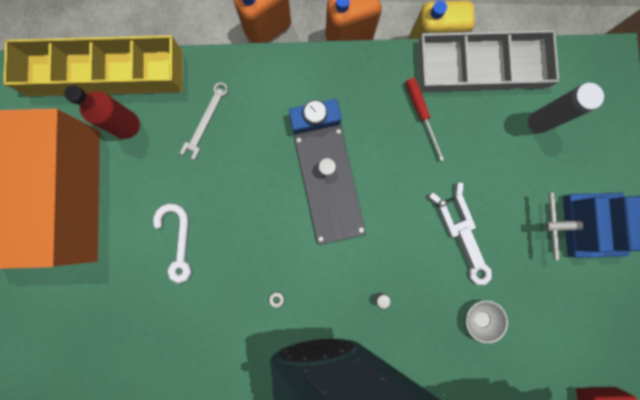

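The overview shows the safety hook on the right, around (460,235), with its mouth pointing up. The bed's pin head is at (327,167) and the plain hook is at (178,245). I'll enlarge the hook and bed.

```bash
python3 - <<'E'
import cv2
p=cv2.imread("pics/top0.png")[85:295,285:505]
cv2.imwrite("pics/c1.png",cv2.resize(p[:, :],None,fx=2.8,fy=2.8,interpolation=cv2.INTER_CUBIC))
E
```

```text
(no output)
```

View pics/c1.png

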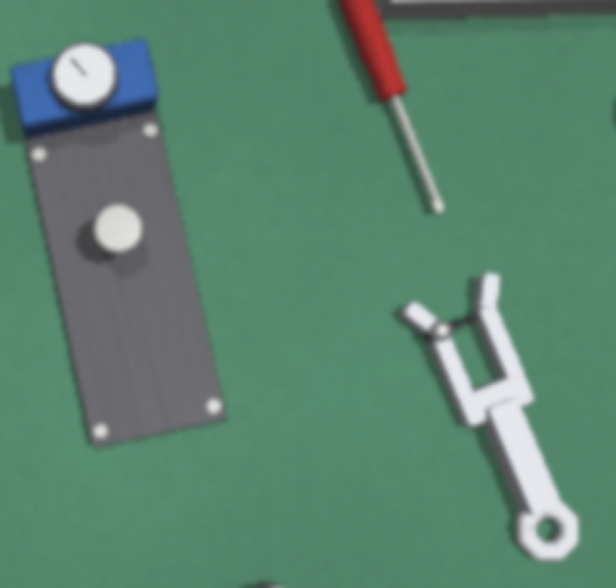

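```bash
cat > h.py <<'E'
import numpy as np, cv2
from plant import *
from scipy.spatial.transform import Rotation as R
def pix(u,v,z,K,T):
    r=T[:3,:3].T@np.linalg.inv(K)@[u,v,1.]; c=-T[:3,:3].T@T[:3,3]
    return (c+r*(z-c[2])/r[2])[:2]
def quat(yaw): # tool down, tool x along yaw
    q=R.from_matrix(np.array([[np.cos(yaw),np.sin(yaw),0],[np.sin(yaw),-np.cos(yaw),0],[0,0,-1]])).as_quat()
    return q[[3,0,1,2]]
E
python3 - <<'E'
from h import *
m=camera_model("top");K=np.array(m["camera_matrix"]);T=np.array(m["world_to_cam"])
f=lambda u,v,z:pix(u/2.8+285,v/2.8+85,z,K,T)
a=lambda d:np.degrees(np.arctan2(d[1],d[0]))
nl,nr,fl,fr=f(97,443,.012),f(226,417,.012),f(27,135,.012),f(157,110,.012)
print("bed",nl,nr,fl,fr,a(fl-nl),a(fr-nr),"w",np.linalg.norm(nl-nr),np.linalg.norm(fl-nl))
d=(fl-nl+fr-nr);d/=np.linalg.norm(d)
print("pin from slab",(nl+nr)/2+.16*d,"head",f(118,228,.058))
eye=f(548,529,.014);mo=f(451,295,.02);sh=f(502,402,.02)
print("hook eye",eye,"mouth",mo,"sh",sh,a(mo-eye),a(sh-eye),np.linalg.norm(mo-eye),"origin",eye+.065*(mo-eye)/np.linalg.norm(mo-eye))
D=np.load("pics/top0.npy")
for u,v in[(118,228),(548,480),(515,395),(525,430)]: print(D[int(v/2.8+85),int(u/2.8+285)])
for yaw in(-13,0,13,25):
  for z in(.06,.2):
    print(yaw,z,inverse_kinematics([.4,-.2,z],quat(np.radians(yaw))))
E
```

```text
bed [0.47693542 0.0117709 ] [ 0.49457611 -0.09114762] [0.72686356 0.061188  ] [ 0.74461039 -0.04481357] 11.18455565468589 10.498433987666438 w 0.10441941740916198 0.254766804468448
pin from slab [ 0.6428998  -0.00959265] head [ 0.64016427 -0.00831734]
hook eye [ 0.3997567  -0.34032685] mouth [ 0.5860038  -0.27236057] sh [ 0.50018113 -0.30779236] 20.048306432765568 17.950762658740608 0.19826093212603355 origin [ 0.46081796 -0.31804405]
0.8238261
0.8434458
0.85399497
0.8436727
-13 0.06 [-0.64622906  0.27242147 -0.57251433  0.72586053  0.          2.72225639]
-13 0.2 [-0.64622906  0.14800143 -0.30986566  1.11292924  0.          2.72225639]
0 0.06 [-0.64622906  0.27242147 -0.57251433  0.72586053  0.          2.49536359]
0 0.2 [-0.64622906  0.14800143 -0.30986566  1.11292924  0.          2.49536359]
13 0.06 [-0.64622906  0.27242147 -0.57251433  0.72586053  0.          2.26847079]
13 0.2 [-0.64622906  0.14800143 -0.30986566  1.11292924  0.          2.26847079]
25 0.06 [-0.64622906  0.27242147 -0.57251433  0.72586053  0.          2.05903128]
25 0.2 [-0.64622906  0.14800143 -0.30986566  1.11292924  0.          2.05903128]
```

```bash
python3 - <<'E'
from h import *
yaw=np.radians(20)
goto([.44,-.325,.22],quat(yaw)); hold(.2)
m=camera_model("wrist");p,d=snapshot("wrist");cv2.imwrite("pics/w1.png",p)
np.savez("pics/w1.npz",K=m["camera_matrix"],T=m["world_to_cam"],d=d)
o=observe();print(o["clock"],o["tcp_pos"],o["joints"])
E
```

```text
1.7083 [ 0.43954675 -0.32562629  0.22007029] [-7.86566406e-01  3.07106546e-01 -3.70822912e-02  1.22648435e+00
 -5.05903888e-05  2.00714804e+00]
```

View pics/w1.png

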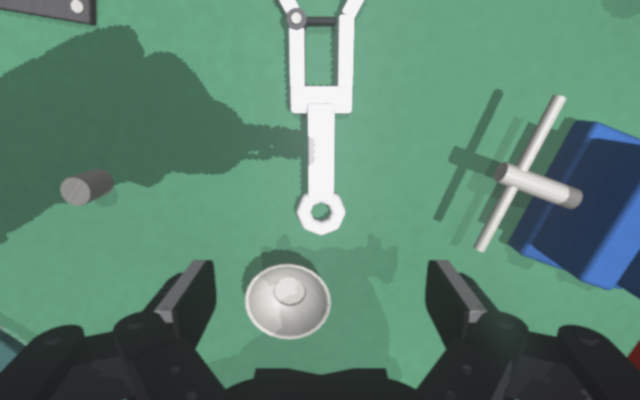

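The wrist view has the hook nearly aligned. The ring centre is at (321,211), the slot bottom at (321,87), the latch line at row 20 with the hinge at (296,18), and the shank spans columns 308–334 at row 108.

```bash
python3 - <<'E'
from h import *
z=np.load("pics/w1.npz");K,T,d=z["K"],z["T"],z["d"]
pts=[("rear",321,234,.012),("ring",321,211,.012),("shankF",321,106,.028),("shankR",320,190,.028),("slot",321.5,87,.02),("latch",321,20,.018),("foL",292,112,.02),("foR",352,112,.02),("hinge",296,18,.022)]
P={n:pix(u,v,h,K,T) for n,u,v,h in pts}
a=P["latch"]-P["rear"];a/=np.linalg.norm(a);print("yaw",np.degrees(np.arctan2(a[1],a[0])),np.degrees(np.arctan2(*(P["shankF"]-P["shankR"])[::-1])))
n=np.array([-a[1],a[0]])
for k in P: print(k,P[k].round(4),round(a@(P[k]-P["slot"])+.06,4),round(n@(P[k]-P["slot"]),4))
print("origin",P["slot"]-.06*a)
u,v=77,6;print("bed corner",pix(u,v,.012,K,T)); print("corner nr",pix(95,23,.012,K,T))
print(d[140,321],d[230,400])
E
```

```text
yaw 19.955144895969195 19.247215237781578
rear [ 0.3767 -0.3485] -0.0843 0.0004
ring [ 0.4001 -0.34  ] -0.0593 0.0004
shankF [ 0.4971 -0.3047] 0.0438 0.0005
shankR [ 0.4245 -0.3301] -0.0331 0.0014
slot [ 0.5124 -0.2997] 0.06 0.0
latch [ 0.5637 -0.2806] 0.1147 0.0004
foL [ 0.4829 -0.2818] 0.0383 0.0268
foR [ 0.5015 -0.3332] 0.0383 -0.0278
hinge [ 0.5572 -0.2605] 0.1155 0.0215
origin [ 0.45603194 -0.32013457]
bed corner [ 0.50336131 -0.07894723]
corner nr [ 0.4953065  -0.09580179]
0.32427382 0.37971422
```

```bash
python3 - <<'E'
from h import *
yaw=np.radians(19.8);a=np.array([np.cos(yaw),np.sin(yaw)])
g=np.array([.456,-.3201])+.02*a
gripper_to(.06)
goto([*g,.08],quat(yaw)); line_to([*g,.013],speed=.1)
gripper_to(.0); print("w",observe()["width"],observe()["ft_force"])
line_to([*g,.11],speed=.12)
by=np.radians(10.8);b=np.array([np.cos(by),np.sin(by)])
pin=np.array([.6413,-.0088])
o=pin-.185*b
goto([*(o+.02*b),.11],quat(by)); hold(.2)
m=camera_model("wrist");p,d=snapshot("wrist");cv2.imwrite("pics/w2.png",p)
np.savez("pics/w2.npz",K=m["camera_matrix"],T=m["world_to_cam"],d=d)
o=observe();print(o["clock"],o["tcp_pos"],o["tcp_rot"],o["width"],o["ft_force"])
E
```

```text
w 0.02277342735490293 [-0.85738909  0.98688238  6.36065455]
6.2167 [ 0.47938073 -0.04053324  0.10989499] [ 3.00761389e-05  9.95617032e-01  9.35239116e-02 -5.98436278e-05] 0.022541360010035167 [ 0.53172194 -0.03761217 -3.92846856]
```

View pics/w2.png

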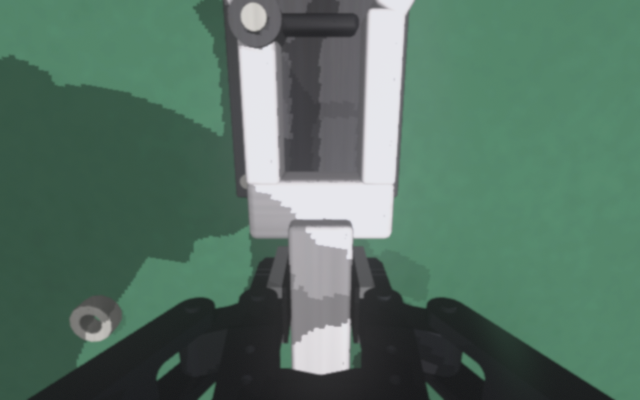

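The hook is held straight: its slot bottom is at (322,182) and the fork spans columns 249–393. The slab's near corners show beside it at (239,195) and (397,195).

```bash
python3 - <<'E'
from h import *
z=np.load("pics/w2.npz");K,T,d=z["K"],z["T"],z["d"]
by=np.radians(10.8);b=np.array([np.cos(by),np.sin(by)]);n=np.array([-b[1],b[0]])
tcp=np.array([.47938,-.04053])
for nm,u,v,h in [("slot",322,182,.117),("foL",250,238,.117),("foR",393,238,.117),("hinge",254,16,.121),("prIL",280,100,.117),("prIR",364,100,.117)]:
    P=pix(u,v,h,K,T)-tcp; print(nm,round(b@P+.02,4),round(n@P,4))
for u,v in[(239,195),(397,195)]: print("corner",pix(u,v,.012,K,T))
print(d[210,320], d[100,265],d[300,320], np.linalg.inv(T)[2,3])
for nme in("side","top"):
    p,_=snapshot(nme); cv2.imwrite(f"pics/{nme}1.png",p)
p=cv2.imread("pics/side1.png")
m=camera_model("side");K=np.array(m["camera_matrix"]);T=np.array(m["world_to_cam"])
c=T@[.56,-.02,.06,1];u=K@c[:3]/c[2];print(u)
x,y=int(u[0]),int(u[1]);q=p[max(0,y-80):y+80,max(0,x-110):x+110]
print(max(0,x-110),max(0,y-80))
q2=cv2.imread("pics/top1.png")[85:245,280:460]
cv2.imwrite("pics/s1.png",np.vstack([cv2.resize(q,(660,int(660*q.shape[0]/q.shape[1])),interpolation=2)]))
E
```

```text
slot 0.061 -0.0002
foL 0.039 0.0274
foR 0.0389 -0.0274
hinge 0.1153 0.021
prIL 0.09 0.0142
prIR 0.0899 -0.0146
corner [0.47518784 0.0150929 ]
corner [ 0.49505138 -0.08978303]
0.13486475 0.12378346 0.1367453 0.24389175473446462
[322.18613547 172.67639844   1.        ]
212 92
```

View pics/s1.png

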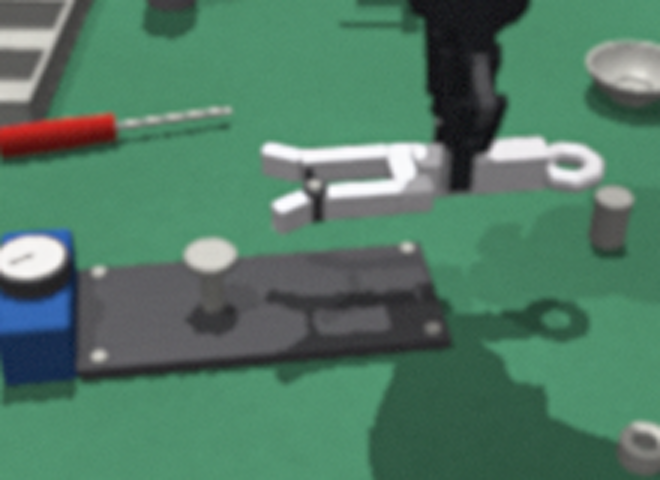

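The side view shows the hook level in the gripper, with the pin clear ahead of it. The pin head is at crop (210,255) and its foot is at about (211,312).

```bash
python3 - <<'E'
from h import *
m=camera_model("side");K=np.array(m["camera_matrix"]);T=np.array(m["world_to_cam"])
for u,v,h in[(210,255,.058),(211,305,.016)]: print("pin",pix(212+u/3,92+v/3,h,K,T))
z=np.load("pics/w2.npz");K,T,d=z["K"],z["T"],z["d"]
for u,v in[(330,215),(265,100),(380,100),(320,240),(320,300)]:
    c=np.linalg.inv(K)@[u,v,1]*d[v,u]; print((np.linalg.inv(T)@[*c,1])[:3].round(4))
E
```

```text
pin [ 0.64112086 -0.00311204]
pin [ 6.42098111e-01 -4.46975303e-04]
[ 0.5074 -0.0385  0.1159]
[ 0.5444 -0.0082  0.1154]
[ 0.5518 -0.0474  0.1152]
[ 0.4993 -0.0361  0.1223]
[ 0.4755 -0.0406  0.1238]
```

```bash
python3 - <<'E'
from h import *
by=np.radians(10.8);b=np.array([np.cos(by),np.sin(by)])
pin=np.array([.6415,-.0068]); q=quat(by)
def tcp(px,z): return [*(pin-px*b+.0195*b),z]   # px: pin x in hook frame
line_to(tcp(.172,.06),q,speed=.1)
line_to(tcp(.172,.0275),speed=.06); hold(.1)
f0=observe()["ft_force"];print("down",f0)
for px in [.14,.125,.11,.1,.09,.08,.076,.074,.072,.070,.068,.067,.066,.065,.064]:
    line_to(tcp(px,.0275),speed=.05 if px>.08 else .02); o=observe(); f=o["ft_force"]-f0
    print(px,f.round(1),round(float(o["clock"]),1))
    if px<.08 and f[:2]@b<-14: break
    if np.linalg.norm(f)>40: print("STOP");break
m=camera_model("wrist");p,d=snapshot("wrist");cv2.imwrite("pics/w3.png",p)
p2,_=snapshot("side");cv2.imwrite("pics/s2.png",cv2.resize(p2[130:270,212:432],None,fx=3,fy=3,interpolation=2))
cv2.imwrite("pics/w3b.png",np.vstack([cv2.resize(p,(480,300)),cv2.resize(p2[160:230,232:392],(480,210),interpolation=2)]))
print(observe()["width"])
E
```

```text
down [ 0.35507707  1.08298086 -4.14735472]
0.14 [-0.5 -1.1  0.5] 8.6
0.125 [-1.6 -1.5  1. ] 9.0
0.11 [-1.8  2.3 -0.7] 9.5
0.1 [-1.3  1.8  0.4] 9.8
0.09 [0.1 1.1 0.5] 10.2
0.08 [-0.5 -1.9  0.5] 10.8
0.076 [-0.4 -1.8 -0.4] 11.2
0.074 [-1.8 -1.3 -0.8] 11.4
0.072 [-0.1 -1.5 -0.6] 11.7
0.07 [-1.1 -1.8 -0.6] 11.9
0.068 [-9.4 -3.6  1.6] 12.2
0.067 [-15.5  -5.5   7.5] 12.4
0.023153917190659543
```

View pics/w3b.png

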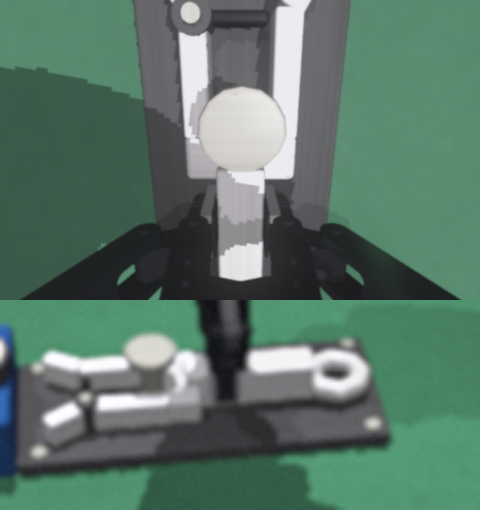

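The wrist view shows the pin head centred in the fork at the slot bottom, with the latch bar straight across behind it (wrist half, about (240,17)). I'll ease off, release and retreat.

```bash
python3 - <<'E'
from h import *
by=np.radians(10.8);b=np.array([np.cos(by),np.sin(by)])
p=observe()["tcp_pos"]
line_to([*(p[:2]-.0025*b),p[2]-.0007],speed=.03); hold(.2); print(observe()["ft_force"])
gripper_to(.05); hold(.2)
p=observe()["tcp_pos"]; line_to([p[0],p[1],.16],speed=.12); q=p[:2]-.12*b
line_to([*q,.2],speed=.2); hold(.3)
m=camera_model("wrist");p,d=snapshot("wrist");p2,_=snapshot("side");p3,_=snapshot("top")
cv2.imwrite("pics/f.png",np.vstack([cv2.resize(p,(480,300)),cv2.resize(p2[150:240,222:402],(480,240),interpolation=2)]))
cv2.imwrite("pics/top2.png",p3)
o=observe();print(o["clock"],o["ft_force"],o["width"])
E
```

```text
[ 0.26054406 -0.20347168 -3.89784267]
16.1167 [ 0.45461431 -0.48575492  0.16048208] 0.05015217675182839
```

View pics/f.png

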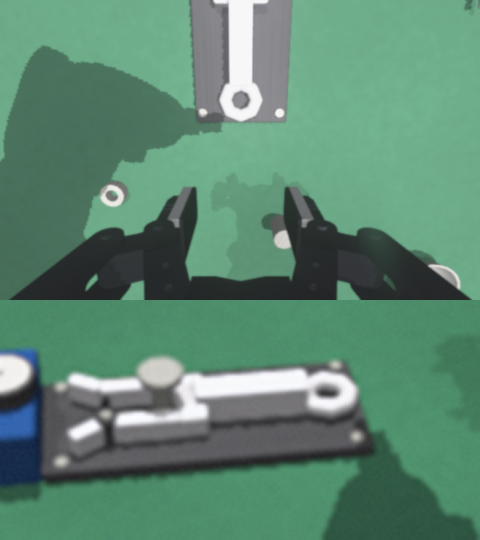

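The hook lies flat and in line on the bed with the pin in its slot, and the gripper is clear of it. Handing in.

```bash
python3 -c "
from plant import *
finish_job(); print(observe()['clock'])"
```

```text
the job is handed in; nothing more can be done
the job is handed in; nothing more can be done
```

I gripped the safety hook by the shank and pushed it along the bed onto the pin. I stopped at about 16 N when the pin reached the slot bottom, then backed off 2.5 mm, released it and moved the arm clear. The job was handed in at about 16 s of the 42 s allowed.

**What the last checks showed:**
- **Before release:** the wrist image showed the pin at the slot bottom and the latch bar straight across behind it.
- **After release:** the images showed the hook flat on the bed and in line with it, with the gripper touching nothing.

**What was not checked or disagreed:**
- **Latch opening:** I never saw the latch swing open. I inferred it from the pin now sitting behind a shut latch. Only 2–3 N showed on the way in, against the 5 N expected, but I read the force only between steps.
- **Latch after release:** I did not look at it again close up; it is only small in the final side view.
- **Pin position:** the side camera put the pin 4–8 mm further left than the other views. I used the top and wrist values, and the hook went on without binding.
- **Plain hook:** the arm never went near it, but I did not measure its position again at the end.

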